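# Take the press stack apart and stack its carrier on the bail-arm crate

### The job

The glued sample has set, so take its press stack apart from the top: put the brass weight upright in the round rest, the dark pad flat in the oblong rest, and the framed sample flat in the square stage, each inside its raised rim. Then swing both wire bail arms of the crate inwards until they lie flat across its opening, and set the empty carrier plate level on the two bails, centred on the crate with its length along the crate's length. Leave everything released and at rest.

Things in the scene. Friction and masses are not known exactly. Their poses are not given: they have to be found in the camera images.
- weight: Brass check weight with a knob on top, 23 mm in diameter, 38 high, about 100 g; solid as a plain 23 mm cylinder over its full height. Origin: centre of its underside, z up. It starts on top of the stack (from the table up: carrier, sample, pad, weight), roughly centred (within 7 mm).
- pad: Firm dark grey pad, 28 mm (x) by 52 mm (y) by 12 mm high, one top edge bevelled. Origin at the centre of its underside. At the start it lies on the sample, its length roughly along the carrier's length, the weight on it. Pinch its long sides (28 mm apart).
- sample: Sample in a pale square frame, 44 by 44 mm, 10 mm high, dark face in the middle. Origin at the centre of its underside. At the start it lies on the carrier's flat top, its sides roughly along the carrier's, under the pad.
- carrier: Grey-painted carrier plate, 112 mm (x) by 60 mm (y), 14 mm thick, about 150 g, with a raised bar 10 mm wide and 20 mm high over all across each end (x = +-51 mm); its two long sides are open and plain. Origin at the centre of its underside. At the start it lies on the worktop and carries the stack. Take it across its 60 mm width.
- weight_rest: Round grey rest, fixed, 60 mm in diameter: round dark recess 41 mm in diameter, its floor 9 mm above the worktop, the rim's top at 12 mm. Origin at the centre of its underside. Place of the weight.
- pad_rest: Oblong grey rest, fixed, 60 mm (x) by 84 mm (y): dark recess 46 mm (x) by 70 mm (y), floor at 9 mm, rim's top at 12 mm. Origin at the centre of its underside. Place of the pad, length along length.
- sample_stage: Square grey stage, fixed, 76 by 76 mm: dark recess 62 by 62 mm, floor at 9 mm, rim's top at 12 mm. Origin at the centre of its underside. Place of the sample, any of its sides along any of the stage's.
- crate: Open grey crate, fixed, 144 mm (x) by 96 (y), 45 high, walls 4; small things on its floor (to 20 mm up). Origin: centre of underside. Two U-shaped wire bails (wire 8 mm) hinge on its long sides at x = +-64, z = 49 mm, crossbars along y, side arms at y = +-46; hinge lugs to z = 57. Both swung in, the bars cross the opening at x = +-32, tops at z = 53: the carrier rests there. If out, it drops in.
- bail_far (a joint): Bail at the crate's +x end, rad. 0: swung in, flat across the opening (stop); grows as it swings up and outward, pi/2 upright, 2.6 outer stop. Middle of its crossbar in the crate's frame: x = 64 - 32 cos q, y = 0, z = 49 + 32 sin q (mm). Stiff hinge (0.02 N m friction), stays where left. Starts leaning outward, 1.9 to 2.4.
- bail_near (a joint): The same for the bail at the crate's -x end: centre of its crossbar at x = -64 + 32 cos(q), y = 0, z = 49 + 32 sin(q) mm; 0 is swung in and flat, at the start 1.9 to 2.4.
Things that resemble listed ones, but are neither listed nor needed, are in the scene too. There is more than one size of the weight; the one meant has the size given above.

How it is judged (in metres and radians):
At the end, for the whole second after the job is handed in: Weight upright, pad and sample flat, each on the floor of its own rest's recess (pad length along length); both bails swung in (under 0.15 rad), the carrier level on them within 15 mm of the crate's centre and 0.2 rad of its length; all at rest (horizontal distance between weight and weight_rest below 0.013 m and z of weight in the frame of weight_rest between 0.006 and 0.0115 m and angle between each of weight, pad, sample, carrier's own z axis and vertical below 0.08 rad and horizontal distance between pad and pad_rest below 0.0145 m and z of pad in the frame of pad_rest between 0.006 and 0.0115 m and angle between the x axis of pad and the x axis of pad_rest, either way round below 0.35 rad and horizontal distance between sample and sample_stage below 0.0145 m and z of sample in the frame of sample_stage between 0.006 and 0.0115 m and horizontal distance between carrier and crate below 0.015 m and z of carrier in the frame of crate between 0.049 and 0.058 m and angle between the x axis of carrier and the x axis of crate, either way round below 0.2 rad and value of joint each of bail_far, bail_near below 0.15 rad and linear speed of each of weight, pad, sample, carrier below 0.02 m/s); the robot touches nothing.
It also fails if it takes over 125 s, if anything falls off the work surface, if the arm or the gripper's body presses on something with over 40 N, if the wrist force passes 120 N, or if a joint passes its speed limit or range.

### The arm

A 6-joint arm with a two-finger parallel gripper is mounted at the origin on a cart in front of the work surface, level with it; the furniture and walls round the work are solid. World frame = base frame: x ahead of the robot, y to its left, z up, the work surface at z = 0. Lengths are in m, angles in degrees, forces in N, time in s.
With the tool pointing down it reaches from about 0.3 to 0.75 m from the base axis. Payload 8.5 kg.
Tool frame: the origin (TCP) lies midway between the tips of the shut fingers; the grasp point (between the pads) lies 19 mm behind it; z points along the fingers, y is the line along which they close (so a half turn about z gives the same grasp; the last joint's range is limited). The gripper opens to 85 mm and grips with 20 to 120 N. Pads are 22 mm wide; open, the fingers measure 114 mm over their backs; the gripper's body (76 mm by 85 mm) begins 54 mm behind the grasp point. The pads swing forward as they close: fully open they stand 13 mm farther back than shut.
Start: joints at [60.831, 21.807, 74.336, -0, 83.858, -12.336], TCP at [0.159, 0.526, 0.231] pointing down, gripper open.
Joint ranges: [-178.18, 178.18], [-50.72, 133.34], [12.68, 142.11], [-81.47, 261.47], [9.98, 163.14], [-165.26, 165.26]. Speed limits (degrees/s): [136.94, 136.94, 180, 180, 180, 180].

### API

Orientations are given as [roll, pitch, yaw] about the fixed x, y, z axes, in that order (R = Rz(yaw) Ry(pitch) Rx(roll)).
In Python, from plant import arm gives the robot as it stands. The module is installed in compiled form; this text tells all that it offers.
- The arm moves only by the tool carry_out, never from a script. Its arguments are lists of equal length, an entry for each row: "gripper": the opening, from 0 (shut) to 1 (fully open); "dp": the shift along the tool's x, y, z in cm, a list of three; "turn": the turn about the tool's z in rad. In form: {"gripper": [gripper, ...], "dp": [[tx, ty, tz], ...], "turn": [turn, ...]}. A call has 1 to 12 rows; each row is the pose to reach, as a shift and turn from the pose commanded when the call began, along the tool's axes at that moment; what a row does not reach only later rows make up. A row lasts 1/10 s, in which the tool goes at most 50 mm and 8.59 degrees, less where a joint would pass 70% of its speed; a pose out of reach is approached as far as the arm can. A call with a gripper value outside its range is refused whole. The fingers move at their own pace and stop on an object; "grip_force" is the grip in N (left out, the last holds). Time passes only in rows, so rows that repeat a pose let the fingers close. It gives the time, the measured TCP pose, the force, the opening and the grip force at its end, in the units of the state.
- arm.observe(): the state, without advancing time (a new reading comes with each control period).
- arm.camera(name): name is "scene" or "top"; returns (picture, depth): 420x560x3 uint8, red, green, blue; 420x560 float32, m along the optical axis (not along the pixel's ray), 0 where there is no reading.
- arm.camera_params(name): a dict with "fovy" (degrees; the focal length in pixels is half the picture's height over the tangent of half this angle, whatever the lens; pixels are square), "cx", "cy" (the principal point, pixels), "k1" (the pictures are not rectified: a ray, as slopes to the right and down, at radius r is drawn at 1 + k1 r^2 times it, then the intrinsics apply), "camera_from_world" (4x4, takes a point from world to camera coordinates). Camera axes: x right, y up, looking along -z (the intrinsics and any distortion apply to the point x, -y, -z); pixel columns grow to the right and rows downward; lengths in m; the calibration is good to about 2 mm. A picture is of the moment at which its call begins. camera_params takes no time and is no camera call.
- arm.finish_job(): hands the job in; it is judged then, once.
The state is a dict: "time": time; "qpos": joint angles; "joint_velocities": joint speeds; "tau": joint torques, N m; "eef_pos": TCP position; "ee_rot": TCP orientation; "force": force on the tool from outside, world axes, zero at the start; "moment": the same for the moment, N m; "opening": finger opening in m; "grasp_force": force on a finger pad.
Only numpy, scipy, OpenCV 4.12 (cv2) and the standard library are available. Lean on these libraries where they do the work, as an engineer would, in place of code of your own. Each camera call takes 0.05 s, during which the arm holds its last target. There are 200 camera calls.

## Working session

There is one attempt and no reset: what is moved stays moved. The work goes in short steps, Python scripts to look and compute and a tool call to move; the robot and the scene stay as the last step left them, time stands still between calls to the robot, and variables do not carry over. Pictures are saved under pics/ and viewed, at most 14 in all, crops included, and the job is handed in when it is done.

Besides the shell and the picture viewer there is one more tool, called after "Request:" as name(argument=value, ...), one argument or row to a line, values as JSON. carry_out: Moves the arm, as the interface text tells. Its arguments: {"type":"object","properties":{"gripper":{"type":"array"},"dp":{"type":"array"},"turn":{"type":"array"},"grip_force":{"type":"number"}},"required":["gripper","dp","turn"]}

```bash
mkdir -p pics
cat > h.py <<'E'
import numpy as np, cv2
from plant import arm
def cam(n):
    im,d=arm.camera(n); return im,d,arm.camera_params(n)
def K(p,h=420):
    f=h/2/np.tan(np.radians(p["fovy"])/2); return f
def rays(p,uv):
    uv=np.atleast_2d(np.asarray(uv,float)); f=K(p)
    xd=np.stack([(uv[:,0]-p["cx"])/f,(uv[:,1]-p["cy"])/f],1); x=xd.copy()
    for _ in range(30): x=xd/(1+p["k1"]*(x**2).sum(1,keepdims=True))
    return x
def pts(p,uv,depth):
    x=rays(p,uv); d=np.atleast_1d(depth)[:,None]
    c=np.hstack([x[:,:1]*d,-x[:,1:]*d,-d]); M=np.linalg.inv(np.array(p["camera_from_world"]))
    return c@M[:3,:3].T+M[:3,3]
def onplane(p,uv,z):
    a=pts(p,uv,np.ones(len(np.atleast_2d(uv)))); o=np.linalg.inv(np.array(p["camera_from_world"]))[:3,3]
    return o+(a-o)*((z-o[2])/(a[:,2]-o[2]))[:,None]
def cloud(p,d):
    v,u=np.mgrid[:d.shape[0],:d.shape[1]]
    return pts(p,np.stack([u.ravel(),v.ravel()],1),d.ravel()).reshape(*d.shape,3)
def save(n,im): cv2.imwrite("pics/"+n+".png",im[...,::-1])
E
python3 - <<'E'
from h import *
for n in ("scene","top"):
    im,d,p=cam(n); save(n+"0",im); np.savez(n+"0.npz",im=im,d=d)
    print(n,p,(d==0).mean())
s=arm.observe();print(s)
E
```

```text
scene {'fovy': 44.845411858248355, 'cx': 276.98960295046504, 'cy': 211.63871135359426, 'k1': -0.040622649862875455, 'camera_from_world': array([[ 0.58842307, -0.80852833, -0.0063435 , -0.33933635],
       [ 0.57780266,  0.41499377,  0.70279745, -0.3302499 ],
       [-0.56559913, -0.41720752,  0.71136173, -1.01600191],
       [ 0.        ,  0.        ,  0.        ,  1.        ]])} 0.004209183673469388
top {'fovy': 55.36089325903944, 'cx': 286.6545037520393, 'cy': 209.26713748470854, 'k1': -0.043392005527109374, 'camera_from_world': array([[ 0.00846502, -0.9999495 , -0.00541671, -0.0065382 ],
       [ 0.99761798,  0.00807418,  0.06850673, -0.53891367],
       [-0.06845953, -0.00598372,  0.99763595, -1.19727995],
       [ 0.        ,  0.        ,  0.        ,  1.        ]])} 0.004064625850340136
{'time': 0.1, 'qpos': array([ 6.08301919e+01,  2.18383233e+01,  7.43773150e+01, -6.51938156e-04,
        8.38593931e+01, -1.23374485e+01]), 'joint_velocities': array([ 0.04459438, -0.11694802, -0.11804164, -0.02875017,  0.00259947,
        0.01847488]), 'tau': array([ 4.39880183e-03, -4.49216259e+01, -2.31660265e+01, -9.37802974e-05,
        3.64763444e-03, -1.66136749e-05]), 'eef_pos': array([0.15915899, 0.5262035 , 0.23078056]), 'ee_rot': array([-1.79926563e+02, -1.53987195e-02,  1.63167701e+02]), 'force': array([-0.65557951, -0.96725076,  0.24873888]), 'moment': array([ 0.01583268, -0.00928418, -0.0014804 ]), 'grasp_force': 0.0, 'opening': 0.08552222844090827}
```

View pics/top0.png

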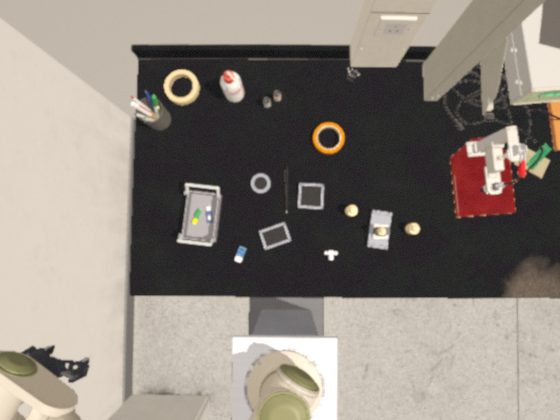

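View pics/scene0.png

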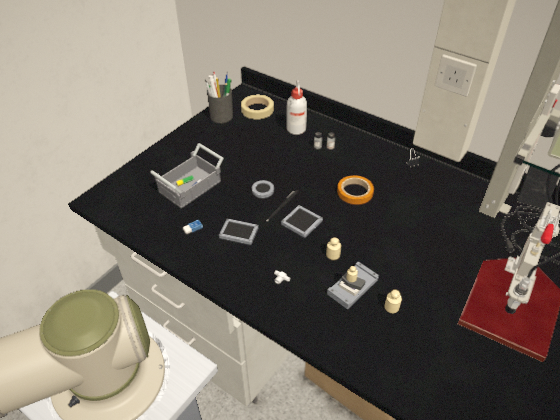

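Top view: candidates for the weight are the yellowish cylinders at top px (352,210), (412,228) and the one on the stack at (380,230). By the description it's the stack one. Rests: round (260,183), oblong (275,235), square (311,196). Crate at (202,215), with its bails outward.

Run:
```python
from h import *
P={n:arm.camera_params(n) for n in("scene","top")}
S=np.load("scene0.npz");T=np.load("top0.npz")
def crop(A,x0,x1,y0,y1,s): return cv2.resize(A["im"][y0:y1,x0:x1],None,fx=s,fy=s,interpolation=cv2.INTER_CUBIC)
a=crop(S,315,415,230,320,4);b=crop(T,335,425,195,255,4)
c=np.zeros((600,800,3),np.uint8);c[:360,:400]=a;c[360:600,:360]=b
c[:300,400:]=crop(S,145,245,135,210,4);c[300:600,400:680]=crop(T,167,237,175,250,4)
save("crop0",c)
for nm,D,rois in(("scene",S,{"stack":(325,382,258,310),"wL":(324,345,234,262),"wR":(383,405,288,314),"round":(248,278,177,200),"obl":(216,262,216,246),"sq":(278,326,203,238)}),("top",T,{"stack":(365,394,206,252),"round":(247,273,171,195),"obl":(257,293,219,252),"sq":(295,327,180,212)})):
    C=cloud(P[nm],D["d"])
    for k,(u0,u1,v0,v1) in rois.items():
        q=C[v0:v1,u0:u1].reshape(-1,3)
        for lo,hi in((.004,.0105),(.0105,.0135),(.0135,.017),(.017,.022),(.022,.03),(.03,.04),(.04,.062),(.062,.068),(.068,.074),(.074,.09)):
            m=(q[:,2]>lo)&(q[:,2]<hi)
            if m.sum()>8:
                g=q[m][:,:2]; r=cv2.minAreaRect((g*1000).astype(np.float32))
                print(nm,k,(lo,hi),m.sum(),g.mean(0).round(4),"rect",np.round(r[0],1),np.round(r[1],1),round(r[2],1))
```

```text
scene stack (0.004, 0.0105) 116 [ 0.461  -0.2922] rect [ 484.6 -283.3] [146.4 116.6] 29.2
scene stack (0.0105, 0.0135) 168 [ 0.4694 -0.2927] rect [ 472.9 -285.3] [ 60.4 105.1] 80.4
scene stack (0.0135, 0.017) 295 [ 0.4743 -0.2886] rect [ 475.  -285.6] [ 61.1 113.3] 82.8
scene stack (0.017, 0.022) 244 [ 0.4686 -0.2876] rect [ 476.6 -285.8] [ 59.3 114.7] 81.4
scene stack (0.022, 0.03) 135 [ 0.4607 -0.2875] rect [ 475.5 -285.2] [ 54.6 110.8] 80.3
scene stack (0.03, 0.04) 158 [ 0.4675 -0.2907] rect [ 470.1 -286.2] [27.6 51.2] 7.0
scene stack (0.04, 0.062) 84 [ 0.4648 -0.2846] rect [ 468.4 -284.9] [19.7 32.8] 2.0
scene stack (0.062, 0.068) 25 [ 0.4679 -0.2829] rect [ 467.9 -283.2] [16.1 18. ] 25.8
scene stack (0.068, 0.074) 14 [ 0.4696 -0.2825] rect [ 470.8 -281.5] [11.5 12.7] 73.5
scene stack (0.074, 0.09) 14 [ 0.4701 -0.2819] rect [ 470.3 -282.1] [ 7.9 11. ] 31.4
scene wL (0.004, 0.0105) 31 [ 0.5251 -0.2014] rect [ 555.6 -198.1] [81.2 29.7] 2.4
scene wL (0.0135, 0.017) 12 [ 0.525  -0.2047] rect [ 524.9 -202.4] [12.7 31.3] 32.9
scene wL (0.017, 0.022) 22 [ 0.5228 -0.2034] rect [ 524.  -2
[... 2626 characters left out ...]
0.022) 14 [0.6127 0.0849] rect [618.2  81.3] [46.3 46.8] 71.4
top obl (0.004, 0.0105) 275 [0.4581 0.0333] rect [460.8  34.5] [ 97.8 107.2] 0.5
top obl (0.0105, 0.0135) 235 [0.4577 0.0363] rect [458.6  34.9] [59.7 84. ] 20.1
top obl (0.0135, 0.017) 118 [0.4607 0.0326] rect [458.5  34.5] [59.5 83. ] 20.1
top obl (0.017, 0.022) 9 [0.4546 0.0345] rect [457.4  34.3] [53.8 82. ] 21.0
top sq (0.004, 0.0105) 280 [ 0.5809 -0.0738] rect [583.1 -75.1] [96.  95.7] 0.3
top sq (0.0105, 0.0135) 251 [ 0.5833 -0.0744] rect [581.3 -74.4] [75.6 75.8] 87.7
top sq (0.0135, 0.017) 136 [ 0.5807 -0.0714] rect [581. -74.] [75.1 75.6] 87.1
top sq (0.017, 0.022) 11 [ 0.5857 -0.0792] rect [578.6 -74.3] [70.7 70.2] 84.9
```

View pics/crop0.png

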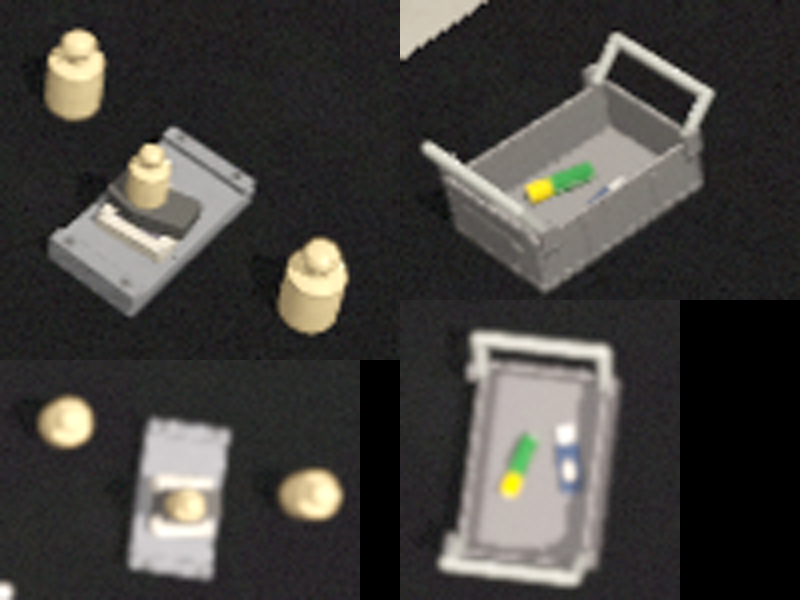

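The crop shows the stack: the 23 mm weight is visibly smaller than its two lookalikes. It sits on the dark pad, with the pale frame peeking out beyond the pad's long sides. The pad's length runs across the carrier, not along it as the text says, so I'll go by the image. Both bails lean outward.

Run:
```python
from h import *
P={n:arm.camera_params(n) for n in("scene","top")}
for nm,(u0,u1,v0,v1),(a0,a1,b0,b1) in(("scene",(145,230,140,210),(325,382,258,310)),("top",(170,232,178,250),(365,394,206,252))):
    D=np.load(nm+"0.npz");C=cloud(P[nm],D["d"]);q=C[v0:v1,u0:u1].reshape(-1,3)
    for lo,hi in((.035,.042),(.042,.048),(.048,.06),(.06,.068),(.068,.074),(.074,.079),(.079,.085),(.085,.1)):
        m=(q[:,2]>lo)&(q[:,2]<hi);g=q[m]
        if m.sum()>8:
            if lo<.045:
                r=cv2.minAreaRect((g[:,:2]*1000).astype(np.float32));print(nm,lo,m.sum(),np.round(r[0],1),np.round(r[1],1),round(r[2],1))
            else:
                for s in(1,-1):
                    h=g[(g[:,0]-.47)*s>0]
                    for t in (1,-1):
                        k=h[(h[:,1]-.265)*t>0]
                        if len(k)>3: print(nm,(lo,hi),len(k),k.mean(0).round(4),k.min(0).round(4),k.max(0).round(4))
    # pad top: dark pixels in stack at .03-.04
    im=D["im"][b0:b1,a0:a1].astype(int);c=C[b0:b1,a0:a1]
    m=(c[...,2]>.032)&(c[...,2]<.040)&(im.max(-1)<110)
    g=c[m];r=cv2.minAreaRect((g[:,:2]*1000).astype(np.float32));print("pad",nm,m.sum(),r, g[:,2].mean())
    m=(c[...,2]>.018)&(c[...,2]<.03)&(im.min(-1)>165)
    g=c[m]
    if len(g)>5:r=cv2.minAreaRect((g[:,:2]*1000).astype(np.float32));print("sample",nm,m.sum(),r)
```

```text
scene 0.035 239 [512.8 250.1] [103.8 147.6] 84.2
scene 0.042 224 [512.6 251.1] [109.5 146.3] 84.1
scene (0.048, 0.06) 27 [0.5819 0.2921 0.054 ] [0.5761 0.2661 0.0481] [0.5908 0.3011 0.0599]
scene (0.048, 0.06) 30 [0.5655 0.1992 0.0529] [0.4724 0.1906 0.048 ] [0.5803 0.24   0.0589]
scene (0.048, 0.06) 5 [0.4526 0.3074 0.0538] [0.4471 0.3009 0.051 ] [0.459  0.3134 0.0577]
scene (0.048, 0.06) 20 [0.4419 0.2093 0.0546] [0.4364 0.2053 0.0481] [0.4505 0.2134 0.0597]
scene (0.06, 0.068) 10 [0.5933 0.2886 0.064 ] [0.5886 0.2835 0.0613] [0.6023 0.2903 0.0667]
scene (0.06, 0.068) 12 [0.5828 0.1976 0.0642] [0.5731 0.1928 0.061 ] [0.5901 0.2026 0.068 ]
scene (0.06, 0.068) 7 [0.4351 0.212  0.0655] [0.432  0.2102 0.0636] [0.4383 0.2154 0.0673]
scene (0.068, 0.074) 11 [0.6002 0.2837 0.071 ] [0.5938 0.2664 0.0683] [0.6081 0.2945 0.0734]
scene (0.068, 0.074) 31 [0.5943 0.2223 0.0718] [0.5864 0.1939 0.0684] [0.6002 0.2641 0.0737]
scene (0.074, 0.079) 15 [0.6003 0.2774 0.0755] [0.596  0.2657 0.0741] [0.6051 0.2909 0.0777]
scene (0.074, 0.079) 32 [0.5959 0.2291 0.0759] [0.5886 0.195  0.0741] [0.6025 0.2
[... 2075 characters left out ...]
]
top (0.079, 0.085) 12 [0.5993 0.2316 0.0799] [0.5948 0.2002 0.079 ] [0.6034 0.2641 0.0816]
top (0.079, 0.085) 36 [0.4394 0.2882 0.0818] [0.4351 0.2656 0.0794] [0.4436 0.3094 0.0847]
top (0.079, 0.085) 39 [0.4342 0.2403 0.0819] [0.4298 0.2164 0.0794] [0.4386 0.263  0.0848]
top (0.085, 0.1) 4 [0.4394 0.2947 0.0877] [0.4379 0.2842 0.0855] [0.4409 0.3054 0.09  ]
top (0.085, 0.1) 7 [0.4336 0.2368 0.0861] [0.4301 0.2216 0.0857] [0.4357 0.2618 0.0871]
pad top 11 ((476.32098388671875, -263.20513916015625), (5.831388473510742, 9.00781536102295), 89.37724304199219) 0.03662549240707573
sample top 224 ((480.03936767578125, -283.9147033691406), (58.1080207824707, 110.12126922607422), 82.26155853271484)
```

```bash
cat >> h.py <<'E'
from scipy.spatial.transform import Rotation as Ro
CR=np.array([.5136,.2525]); CA=np.radians(-5.8)
def crate(x,y,z): 
    c,s=np.cos(CA),np.sin(CA); return [CR[0]+c*x-s*y,CR[1]+s*x+c*y,z]
def mv(wps,close=None):
    """wps: world TCP targets; close: closing direction deg -> prints dp cm, turn rad"""
    s=arm.observe();R=Ro.from_euler("xyz",s["ee_rot"],degrees=True).as_matrix();p=s["eef_pos"]
    y=R[:,1];cd=np.degrees(np.arctan2(y[1],y[0]))
    t=0 if close is None else -np.radians((close-cd+90)%180-90)
    for w in wps: print(np.round(R.T@(np.array(w)-p)*100,2).tolist(),round(t,3))
    print("t",s["time"],"p",p.round(4),"cd",round(cd,1),"F",s["force"].round(1),"op",round(s["opening"],4),"gf",round(s["grasp_force"],1),"j6",round(s["qpos"][5]))
E
python3 -c "
from h import *
mv([crate(-.115,0,.231),crate(-.115,0,.062),crate(-.058,0,.062),crate(-.058,0,.09),crate(-.038,0,.09),crate(-.038,0,.054)],84.2)"
```

```text
[-30.56, -18.13, -0.01] -0.193
[-30.57, -18.11, 16.89] -0.193
[-36.16, -17.02, 16.89] -0.193
[-36.16, -17.03, 14.09] -0.193
[-38.13, -16.64, 14.09] -0.193
[-38.13, -16.64, 17.69] -0.193
t 0.1 p [0.1592 0.5262 0.2308] cd 73.2 F [-0.7 -1.   0.2] op 0.0855 gf 0.0 j6 -12
```

Request:
carry_out(
  gripper=[0, 0, 0, 0, 0, 0, 0, 0, 0, 0, 0, 0],
  dp=[
    [-30.6, -18.1, 0],
    [-30.6, -18.1, 0],
    [-30.6, -18.1, 0],
    [-30.6, -18.1, 0],
    [-30.6, -18.1, 0],
    [-30.6, -18.1, 0],
    [-30.6, -18.1, 0],
    [-30.6, -18.1, 0],
    [-30.6, -18.1, 5],
    [-30.6, -18.1, 10],
    [-30.6, -18.1, 10],
    [-30.6, -18.1, 10],
  ],
  turn=[-0.19, -0.19, -0.19, -0.19, -0.19, -0.19, -0.19, -0.19, -0.19, -0.19, -0.19, -0.19],
)

```text
time: 1.3
eef_pos: [0.3998, 0.265, 0.1322]
ee_rot: [-180.0, -0.0, 174.1]
force: [-0.4, 0.0, 0.3]
opening: -0.0002
grasp_force: 0.0
```

```bash
python3 -c "
from h import *
mv([crate(-.115,0,.062),crate(-.058,0,.062),crate(-.058,0,.09),crate(-.038,0,.09),crate(-.038,0,.054)],84.2)
im,d,p=cam('scene');C=cloud(p,d)
q=C.reshape(-1,3);m=(np.abs(q[:,0]-.399)<.03)&(np.abs(q[:,1]-.264)<.03)&(q[:,2]>.11)&(q[:,2]<.26)
for lo in np.arange(.11,.2,.01):
  k=q[m&(q[:,2]>=lo)&(q[:,2]<lo+.01)]
  if len(k): print(round(lo,3),len(k),k.min(0).round(4),k.max(0).round(4))
save('s1',cv2.resize(im[60:240,100:340],None,fx=3.3,fy=3.3))
"
```

```text
[0.05, -0.1, 7.02] -0.002
[-5.65, -0.08, 7.02] -0.002
[-5.65, -0.08, 4.22] -0.002
[-7.65, -0.08, 4.21] -0.002
[-7.66, -0.08, 7.81] -0.002
t 1.3 p [0.3998 0.265  0.1322] cd 84.1 F [-0.4  0.   0.3] op -0.0002 gf 0.0 j6 -65
0.13 13 [0.3878 0.2529 0.1319] [0.409  0.2718 0.1395]
0.14 31 [0.3856 0.2495 0.1407] [0.4032 0.2733 0.1498]
0.15 37 [0.386  0.2497 0.1502] [0.4051 0.2722 0.1597]
0.16 24 [0.3857 0.2492 0.1611] [0.402  0.2785 0.1698]
0.17 21 [0.3855 0.2363 0.1719] [0.409  0.293  0.1799]
0.18 51 [0.3822 0.2345 0.18  ] [0.4079 0.2931 0.1891]
0.19 29 [0.3814 0.2364 0.1903] [0.4007 0.2823 0.1994]
```

View pics/s1.png

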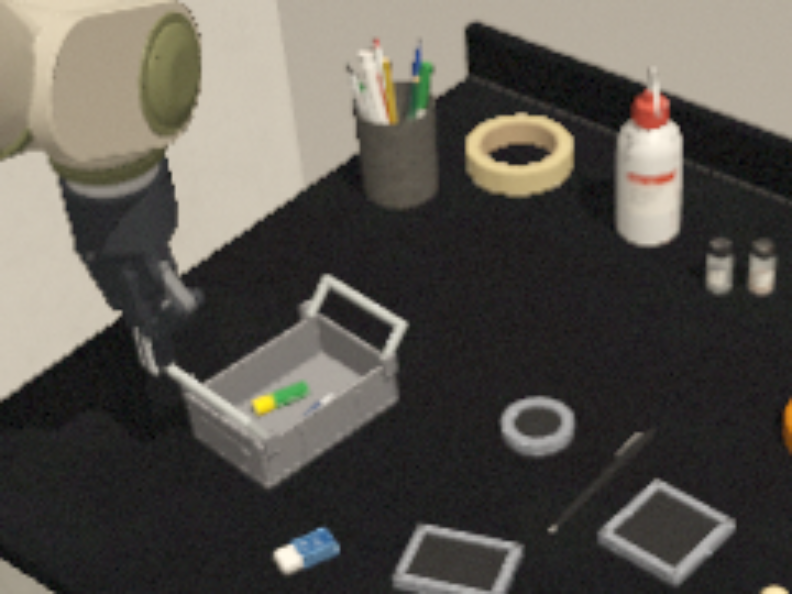

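The crop shows the shut fingers at about (150,360), just outside and above the near bail's bar (170-270, 370-440). That agrees with the measured positions, so I'll push the bail in.

Request:
carry_out(
  gripper=[0, 0, 0, 0, 0, 0, 0, 0, 0, 0, 0, 0],
  dp=[
    [0.05, -0.1, 4],
    [0.05, -0.1, 7],
    [0, -0.1, 7],
    [-2, -0.1, 7],
    [-4, -0.1, 7],
    [-5.6, -0.1, 7],
    [-5.6, -0.1, 7],
    [-5.6, -0.1, 4.2],
    [-7.6, -0.1, 4],
    [-7.7, -0.1, 5.5],
    [-7.7, -0.1, 7],
    [-7.7, -0.1, 7.8],
  ],
  turn=[0, 0, 0, 0, 0, 0, 0, 0, 0, 0, 0, 0],
)

```text
time: 2.55
eef_pos: [0.4764, 0.256, 0.0546]
ee_rot: [180.0, 0.1, 174.1]
force: [-0.1, -0.1, 1.1]
opening: 0.0002
grasp_force: 0.3
```

```bash
python3 -c "
from h import *
mv([crate(-.038,0,.053),crate(-.038,0,.11),crate(.12,0,.11),crate(.12,0,.06),crate(.058,0,.06),crate(.058,0,.09),crate(.038,0,.09),crate(.038,0,.053),crate(.038,0,.13)],84.2)
"
```

```text
[0.06, 0.03, 0.16] -0.002
[0.05, 0.03, -5.54] -0.002
[-15.75, 0.07, -5.51] -0.002
[-15.74, 0.06, -0.51] -0.002
[-9.54, 0.05, -0.52] -0.002
[-9.55, 0.05, -3.52] -0.002
[-7.55, 0.05, -3.53] -0.002
[-7.54, 0.04, 0.17] -0.002
[-7.56, 0.05, -7.53] -0.002
t 2.55 p [0.4764 0.256  0.0546] cd 84.1 F [-0.1 -0.1  1.1] op 0.0002 gf 0.3 j6 -68
```

Request:
carry_out(
  gripper=[0, 0, 0, 0, 0, 0, 0, 0, 0, 0, 0, 0],
  dp=[
    [0.05, 0, 0.2],
    [0.05, 0, 0.2],
    [0.05, 0, -3],
    [0.05, 0, -5.5],
    [-5, 0.05, -5.5],
    [-10, 0.05, -5.5],
    [-15, 0.05, -5.5],
    [-15.8, 0.05, -5.5],
    [-15.8, 0.05, -5.5],
    [-15.8, 0.05, -2.5],
    [-15.8, 0.05, -0.5],
    [-15.8, 0.05, -0.5],
  ],
  turn=[0, 0, 0, 0, 0, 0, 0, 0, 0, 0, 0, 0],
)

```text
time: 3.75
eef_pos: [0.6305, 0.2401, 0.0564]
ee_rot: [-179.9, -0.3, 174.1]
force: [0.3, 0.3, 0.3]
opening: 0.0001
grasp_force: 0.0
```

Request:
carry_out(
  gripper=[0, 0, 0, 0, 0, 0, 0, 0, 0, 0, 0, 0],
  dp=[
    [2, 0, 0],
    [4, 0, 0],
    [6.2, 0, 0],
    [6.2, 0, 0],
    [6.2, 0, -3],
    [8.2, 0, -3],
    [8.2, 0, -2],
    [8.2, 0, -0.5],
    [8.2, 0, 0.6],
    [8.2, 0, 0.7],
    [8.2, 0, 0.7],
    [8.2, 0, 0.7],
  ],
  turn=[0, 0, 0, 0, 0, 0, 0, 0, 0, 0, 0, 0],
)

```text
time: 4.95
eef_pos: [0.5522, 0.2482, 0.0525]
ee_rot: [180.0, 0.0, 174.1]
force: [-6.2, -1.8, 15.5]
opening: 0.0002
grasp_force: 7.7
```

```bash
python3 -c "
from h import *
mv([crate(.038,0,.13),crate(.038,0,.2),[.472,-.2815,.2],[.472,-.2815,.12],[.472,-.2815,.05]],82)
"
```

```text
[0.08, 0.03, -7.75] 0.036
[0.08, 0.03, -14.75] 0.036
[2.49, -53.52, -14.76] 0.036
[2.49, -53.52, -6.76] 0.036
[2.49, -53.52, 0.24] 0.036
t 4.95 p [0.5522 0.2482 0.0525] cd 84.1 F [-6.2 -1.8 15.5] op 0.0002 gf 7.7 j6 -71
```

Request:
carry_out(
  gripper=[0, 0, 0, 0, 0.6, 0.6, 0.6, 0.6, 0.6, 0.6, 0.6, 0.6],
  dp=[
    [0, 0, -4],
    [0, 0, -8],
    [0, 0, -12],
    [0.1, -3, -14.8],
    [2.5, -53.5, -14.8],
    [2.5, -53.5, -14.8],
    [2.5, -53.5, -14.8],
    [2.5, -53.5, -14.8],
    [2.5, -53.5, -14.8],
    [2.5, -53.5, -14.8],
    [2.5, -53.5, -14.8],
    [2.5, -53.5, -14.8],
  ],
  turn=[0, 0, 0, 0, 0.04, 0.04, 0.04, 0.04, 0.04, 0.04, 0.04, 0.04],
)

```text
time: 6.15
eef_pos: [0.4872, -0.1794, 0.199]
ee_rot: [180.0, -0.0, 171.7]
force: [0.5, -0.6, 0.2]
opening: 0.0515
grasp_force: 0.0
```

Request:
carry_out(
  gripper=[0.6, 0.6, 0.6, 0.6, 0.6, 0.6, 0.6],
  dp=[
    [0, 0, 0],
    [0, 0, 0],
    [0, 0, 0],
    [0, 0, 0],
    [0, 0, 0],
    [0, 0, 0],
    [0, 0, 0],
  ],
  turn=[0, 0, 0, 0, 0, 0, 0],
)

```text
time: 6.85
eef_pos: [0.4876, -0.1765, 0.1994]
ee_rot: [-180.0, 0.0, 171.8]
force: [-0.1, 0.4, -0.4]
opening: 0.0515
grasp_force: 0.0
```

```bash
python3 -c "
from h import *
mv([[.472,-.2815,.2],[.472,-.2815,.12],[.472,-.2815,.05]],82)
im,d,p=cam('scene');C=cloud(p,d)
q=C[130:215,140:240].reshape(-1,3); 
for lo in (.047,.054,.06,.07): 
  m=(q[:,2]>lo)&(q[:,2]<lo+.01);print(lo,m.sum(),q[m].mean(0) if m.any() else 0)
a=cv2.resize(im[130:215,140:240],None,fx=4,fy=4);b=cv2.resize(im[170:320,300:420],None,fx=3.3,fy=3.3)
c=np.zeros((500,800,3),np.uint8);c[:340,:400]=a;c[:495,400:796]=b;save('s2',c)
"
```

```text
[0.05, -10.61, -0.06] -0.003
[0.05, -10.61, 7.94] -0.003
[0.05, -10.61, 14.94] -0.003
t 6.85 p [ 0.4876 -0.1765  0.1994] cd 81.8 F [-0.1  0.4 -0.4] op 0.0515 gf 0.0 j6 -115
0.047 329 [0.5080138  0.25244928 0.05147393]
0.054 61 [0.50113588 0.24950125 0.05558628]
0.06 0 0
0.07 0 0
```

View pics/s2.png

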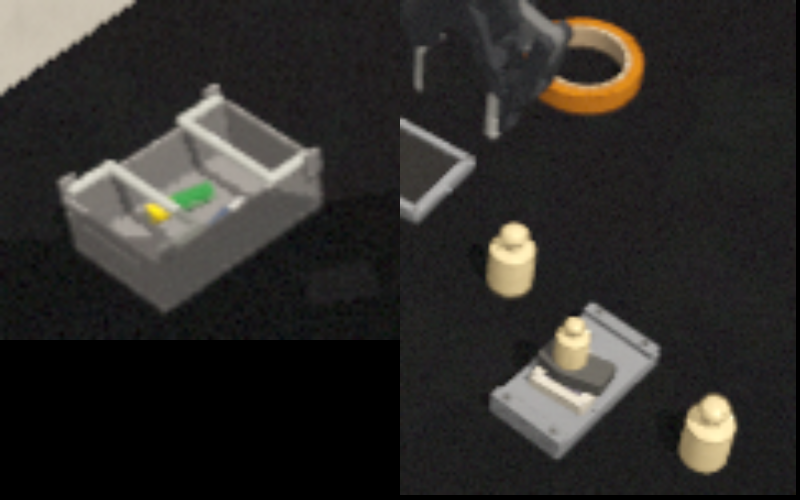

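Both bails lie flat across the opening (bars near (130,190) and (230,145)). The stack is untouched, with the gripper short of it. Next is the weight.

Request:
carry_out(
  gripper=[0.6, 0.6, 0.6, 0.6, 0.6, 0.6, 0.6, 0.6, 0.6, 0.6],
  dp=[
    [0, -5, 0],
    [0, -10, 0],
    [0, -10.6, 0],
    [0, -10.6, 0],
    [0, -10.6, 4],
    [0, -10.6, 8],
    [0, -10.6, 11],
    [0, -10.6, 14],
    [0, -10.6, 15.3],
    [0, -10.6, 15.3],
  ],
  turn=[0, 0, 0, 0, 0, 0, 0, 0, 0, 0],
)

```text
time: 7.9
eef_pos: [0.4719, -0.2798, 0.0448]
ee_rot: [179.9, -0.2, 171.8]
force: [0.1, 0.1, -0.8]
opening: 0.0512
grasp_force: 0.0
```

Request:
carry_out(
  gripper=[0, 0, 0, 0, 0, 0, 0, 0],
  dp=[
    [0, 0, 0],
    [0, 0, 0],
    [0, 0, 0],
    [0, 0, 0],
    [0, 0, -1],
    [0, 0, -3],
    [0, 0, -6],
    [0, 0, -10],
  ],
  turn=[0, 0, 0, 0, 0, 0, 0, 0],
  grip_force=30,
)

```text
time: 8.7
eef_pos: [0.4716, -0.2814, 0.147]
ee_rot: [179.9, -0.1, 171.8]
force: [1.1, -0.8, -1.9]
opening: 0.0216
grasp_force: 29.5
```

```bash
python3 -c "
from h import *
mv([[.618,.079,.15],[.618,.079,.06],[.618,.079,.02]])
im,d,p=cam('scene');save('s3',cv2.resize(im[170:320,300:420],None,fx=3.3,fy=3.3))
"
```

```text
[-9.32, 37.77, -0.27] 0
[-9.34, 37.75, 8.73] 0
[-9.35, 37.75, 12.73] 0
t 8.7 p [ 0.4716 -0.2814  0.147 ] cd 81.8 F [ 1.1 -0.8 -1.9] op 0.0216 gf 29.5 j6 -125
```

View pics/s3.png

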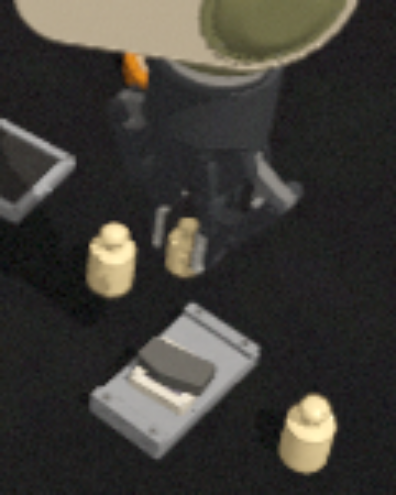

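The weight hangs cleanly in the fingers at (185,250). The pad (175,368) and the pale frame are now in clear view on the carrier.

Request:
carry_out(
  gripper=[0, 0, 0, 0, 0, 0, 0, 0, 0, 0, 0, 0],
  dp=[
    [-1, 3, 0],
    [-9.3, 37.8, 0],
    [-9.3, 37.8, 0],
    [-9.3, 37.8, 0],
    [-9.3, 37.8, 0],
    [-9.3, 37.8, 0],
    [-9.3, 37.8, 0],
    [-9.3, 37.8, 0],
    [-9.3, 37.8, 0],
    [-9.3, 37.8, 0],
    [-9.3, 37.8, 0],
    [-9.3, 37.8, 4],
  ],
  turn=[0, 0, 0, 0, 0, 0, 0, 0, 0, 0, 0, 0],
)

```text
time: 9.95
eef_pos: [0.6211, 0.0771, 0.111]
ee_rot: [180.0, 0.6, 171.7]
force: [1.5, -0.3, -1.3]
opening: 0.0217
grasp_force: 29.7
```

```bash
cat > stk.py <<'E'
from h import *
O={'scene':np.array([2.1,1.4]),'top':np.array([-2.1,-1.4])}
def stack(bands):
    for nm,(a0,a1,b0,b1) in(("scene",(325,382,258,312)),("top",(363,396,206,254))):
        im,d,p=cam(nm);C=cloud(p,d)[b0:b1,a0:a1]
        for lo,hi in bands:
            m=((C[...,2]>lo)&(C[...,2]<hi)).astype(np.uint8)
            n,l,st,_=cv2.connectedComponentsWithStats(m)
            k=1+np.argmax(st[1:,4]);g=C[l==k]
            r=cv2.minAreaRect((g[:,:2]*1000).astype(np.float32))
            e=np.linalg.eigh(np.cov(g[:,:2].T))[1][:,1]
            print(nm,(lo,hi),len(g),"c",(np.array(r[0])+O[nm]).round(1),"mean",(g.mean(0)[:2]*1000+O[nm]).round(1),np.round(r[1],1),round(r[2],1),"pca",round(np.degrees(np.arctan2(e[1],e[0]))%180,1),"z",g[:,2].mean().round(4))
    return im
E
python3 -c "
from stk import *
mv([[.618,.079,.15],[.618,.079,.06],[.618,.079,.019]])
stack([(.0315,.041),(.02,.029),(.013,.017)])
"
```

```text
[0.29, 0.15, -3.9] 0
[0.39, 0.14, 5.09] 0
[0.43, 0.14, 9.19] 0
t 9.95 p [0.6211 0.0771 0.111 ] cd 81.7 F [ 1.5 -0.3 -1.3] op 0.0217 gf 29.7 j6 -85
scene (0.0315, 0.041) 212 c [ 471.  -285.2] mean [ 471.9 -286. ] [48.7 31.5] 86.6 pca 96.0 z 0.0364
scene (0.02, 0.029) 116 c [ 461.1 -289.9] mean [ 458.  -286.3] [30.5 55.9] 26.0 pca 100.2 z 0.0245
scene (0.013, 0.017) 334 c [ 483.9 -285. ] mean [ 483.  -287.4] [61. 98.] 82.2 pca 170.2 z 0.0147
top (0.0315, 0.041) 129 c [ 470.8 -285.5] mean [ 471.7 -286.2] [25.6 49.6] 5.6 pca 95.3 z 0.0371
top (0.02, 0.029) 46 c [ 527.6 -288. ] mean [ 528.3 -288.3] [52.2 11.3] 82.0 pca 84.1 z 0.0222
top (0.013, 0.017) 124 c [ 506.6 -287.9] mean [ 508.  -290.3] [36.5 62.3] 0.5 pca 85.8 z 0.0151
```

Request:
carry_out(
  gripper=[0, 0, 0, 0, 0, 0, 0],
  dp=[
    [0, 0, 0],
    [0, 0, 3],
    [0, 0, 6],
    [0, 0, 7.5],
    [0, 0, 8.3],
    [0, 0, 8.6],
    [0, 0, 8.6],
  ],
  turn=[0, 0, 0, 0, 0, 0, 0],
)

```text
time: 10.75
eef_pos: [0.6191, 0.0786, 0.0214]
ee_rot: [180.0, 0.1, 171.7]
force: [-0.6, 0.6, -1.1]
opening: 0.0217
grasp_force: 29.7
```

```bash
python3 -c "
from h import *
mv([[.618,.079,.019]])
"
```

```text
[0.12, 0.02, 0.24] 0
t 10.75 p [0.6191 0.0786 0.0214] cd 81.7 F [-0.6  0.6 -1.1] op 0.0217 gf 29.7 j6 -85
```

Request:
carry_out(
  gripper=[0, 0, 0],
  dp=[
    [0.1, 0, 0.2],
    [0.1, 0, 0.25],
    [0.1, 0, 0.25],
  ],
  turn=[0, 0, 0],
)

```text
time: 11.05
eef_pos: [0.6186, 0.0789, 0.0201]
ee_rot: [180.0, 0.2, 171.8]
force: [-0.5, -1.6, 7.8]
opening: 0.0216
grasp_force: 30.7
```

Request:
carry_out(
  gripper=[0.5, 0.5, 0.5, 0.5, 0.5, 0.5, 0.5, 0.5, 0.5],
  dp=[
    [0, 0, 0],
    [0, 0, 0],
    [0, 0, 0],
    [0, 0, 0],
    [0, 0, -2],
    [0, 0, -5],
    [0, 0, -9],
    [0, 0, -12],
    [0, 0, -12],
  ],
  turn=[0, 0, 0, 0, 0, 0, 0, 0, 0],
)

```text
time: 11.95
eef_pos: [0.6193, 0.0791, 0.1424]
ee_rot: [180.0, 0.5, 171.8]
force: [1.2, -0.5, -0.1]
opening: 0.043
grasp_force: 0.0
```

```bash
python3 -c "
from h import *
mv([[.4715,-.2855,.14],[.4715,-.2855,.027]],5.5)
"
```

```text
[9.41, -38.2, 0.13] 1.331
[9.5, -38.2, 11.43] 1.331
t 11.95 p [0.6193 0.0791 0.1424] cd 81.8 F [ 1.2 -0.5 -0.1] op 0.043 gf 0.0 j6 -85
```

Request:
carry_out(
  gripper=[0.6, 0.6, 0.6, 0.6, 0.6, 0.6, 0.6, 0.6, 0.6, 0.6, 0.6, 0.6],
  dp=[
    [9.3, -38.2, 0],
    [9.3, -38.2, 0],
    [9.3, -38.2, 0],
    [9.3, -38.2, 0],
    [9.3, -38.2, 0],
    [9.3, -38.2, 0],
    [9.3, -38.2, 0],
    [9.3, -38.2, 0],
    [9.3, -38.2, 0],
    [9.3, -38.2, 0],
    [9.3, -38.2, 0],
    [9.3, -38.2, 0],
  ],
  turn=[1.33, 1.33, 1.33, 1.33, 1.33, 1.33, 1.33, 1.33, 1.33, 1.33, 1.33, 1.33],
)

```text
time: 13.15
eef_pos: [0.471, -0.2847, 0.1376]
ee_rot: [-180.0, -0.0, 95.8]
force: [-0.7, 1.1, -0.0]
opening: 0.0513
grasp_force: 0.0
```

```bash
python3 -c "
from h import *
mv([[.4715,-.2855,.14],[.4715,-.2855,.027]],5.5)
im,d,p=cam('scene')
C=cloud(p,d);q=C[165:205,245:282].reshape(-1,3);q=q[q[:,2]>.025]
print(len(q),q.mean(0)+[.0021,.0014,0],q[:,2].max(), q[q[:,2]>.044].mean(0))
c=np.zeros((500,800,3),np.uint8);c[:495,:396]=cv2.resize(im[170:320,300:420],None,fx=3.3,fy=3.3);c[:400,400:]=cv2.resize(im[140:240,220:320],None,fx=4,fy=4);save('s4',c)
"
```

```text
[-0.08, 0.04, -0.24] 0.005
[-0.09, 0.05, 11.06] 0.005
t 13.15 p [ 0.471  -0.2847  0.1376] cd 5.8 F [-0.7  1.1 -0. ] op 0.0513 gf 0.0 j6 -49
67 [0.59143284 0.05961911 0.06307281] 0.9526910809051525 [ 0.49205929 -0.0200218   0.18682989]
```

View pics/s4.png

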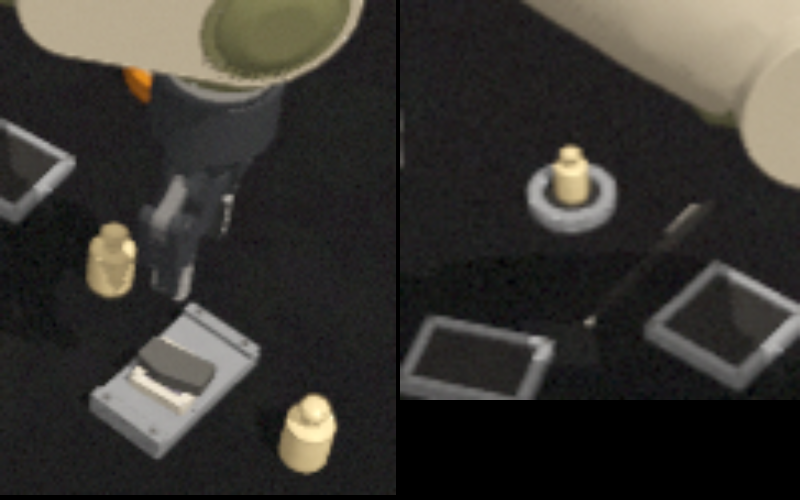

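The weight stands upright and centred in the round rest (570,185), and the fingers straddle the pad's long sides. I'll take the pad now.

Request:
carry_out(
  gripper=[0.6, 0.6, 0.6, 0.6, 0.6, 0.6],
  dp=[
    [0, 0, 4],
    [0, 0, 7],
    [0, 0, 9.5],
    [0, 0, 10.7],
    [0, 0, 11],
    [0, 0, 11],
  ],
  turn=[0, 0, 0, 0, 0, 0],
)

```text
time: 13.8
eef_pos: [0.4711, -0.2857, 0.0283]
ee_rot: [180.0, 0.0, 95.6]
force: [-0.2, -0.3, 0.0]
opening: 0.0513
grasp_force: 0.0
```

Request:
carry_out(
  gripper=[0, 0, 0, 0, 0, 0, 0, 0, 0],
  dp=[
    [0, 0, 0],
    [0, 0, 0],
    [0, 0, 0],
    [0, 0, 0],
    [0, 0, 0],
    [0, 0, -1],
    [0, 0, -4],
    [0, 0, -8],
    [0, 0, -11],
  ],
  turn=[0, 0, 0, 0, 0, 0, 0, 0, 0],
  grip_force=30,
)

```text
time: 14.7
eef_pos: [0.4708, -0.2859, 0.1408]
ee_rot: [179.9, 0.1, 95.6]
force: [0.1, 0.2, 0.4]
opening: 0.0252
grasp_force: 29.6
```

```bash
python3 -c "
from h import *
mv([[.4567,.033,.13],[.4567,.033,.02]],20)
"
```

```text
[31.87, 1.68, 1.03] -0.252
[31.89, 1.66, 12.03] -0.252
t 14.7 p [ 0.4708 -0.2859  0.1408] cd 5.6 F [0.1 0.2 0.4] op 0.0252 gf 29.6 j6 -49
```

Request:
carry_out(
  gripper=[0, 0, 0, 0, 0, 0, 0, 0, 0, 0, 0],
  dp=[
    [3, 0, 0],
    [31.9, 1.7, 0],
    [31.9, 1.7, 0],
    [31.9, 1.7, 0],
    [31.9, 1.7, 0],
    [31.9, 1.7, 0],
    [31.9, 1.7, 0],
    [31.9, 1.7, 0],
    [31.9, 1.7, 0],
    [31.9, 1.7, 2],
    [31.9, 1.7, 2],
  ],
  turn=[0, -0.25, -0.25, -0.25, -0.25, -0.25, -0.25, -0.25, -0.25, -0.25, -0.25],
)

```text
time: 15.8
eef_pos: [0.456, 0.0324, 0.1167]
ee_rot: [-179.8, -0.1, 109.8]
force: [0.3, 0.8, -0.0]
opening: 0.025
grasp_force: 29.6
```

```bash
python3 -c "
from stk import *
mv([[.4567,.033,.13],[.4567,.033,.0165]],20)
stack([(.0185,.03),(.0135,.018)])
im,d,p=cam('scene')
c=np.zeros((500,800,3),np.uint8);c[:495,400:796]=cv2.resize(im[170:320,300:420],None,fx=3.3,fy=3.3);c[:480,:400]=cv2.resize(im[150:270,190:290],None,fx=4,fy=4);save('s5',c)
"
```

```text
[0.03, 0.08, -1.33] -0.004
[0.02, 0.11, 10.02] -0.004
t 15.8 p [0.456  0.0324 0.1167] cd 19.8 F [ 0.3  0.8 -0. ] op 0.025 gf 29.6 j6 -31
scene (0.0185, 0.03) 338 c [ 473.4 -284.1] mean [ 472.2 -284.2] [45.2 46.9] 88.5 pca 170.4 z 0.0231
scene (0.0135, 0.018) 201 c [ 501.5 -287.6] mean [ 510.3 -288.9] [59.3 63.1] 80.9 pca 81.0 z 0.0152
top (0.0185, 0.03) 213 c [ 473.  -285.3] mean [ 472.4 -285.1] [42.3 43.6] 0.1 pca 60.9 z 0.0243
top (0.0135, 0.018) 255 c [ 477.9 -285.2] mean [ 482.4 -284.7] [60.6 99. ] 81.7 pca 173.0 z 0.0156
```

View pics/s5.png

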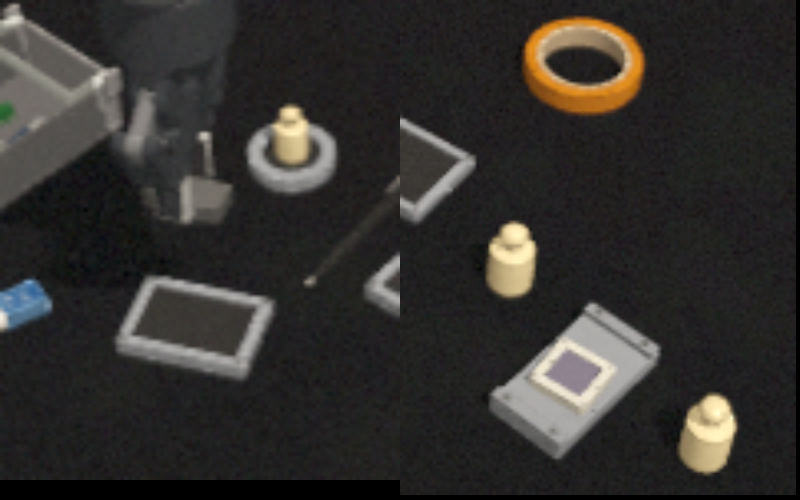

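The pad hangs level at (205,205), and its rest is empty at (195,325). The sample sits uncovered on the carrier. Lowering the pad.

Request:
carry_out(
  gripper=[0, 0, 0, 0, 0, 0, 0, 0],
  dp=[
    [0, 0, 3],
    [0, 0, 6],
    [0, 0, 8],
    [0, 0, 9.2],
    [0, 0, 9.8],
    [0, 0, 10],
    [0, 0, 10],
    [0, 0, 10],
  ],
  turn=[0, 0, 0, 0, 0, 0, 0, 0],
)

```text
time: 16.75
eef_pos: [0.4572, 0.0333, 0.0185]
ee_rot: [179.9, 0.0, 109.9]
force: [-0.1, 0.5, 0.1]
opening: 0.0254
grasp_force: 29.6
```

```bash
python3 -c "
from h import *
mv([[.4567,.033,.014]],20)
"
```

```text
[-0.01, -0.06, 0.45] -0.002
t 16.75 p [0.4572 0.0333 0.0185] cd 19.9 F [-0.1  0.5  0.1] op 0.0254 gf 29.6 j6 -31
```

Request:
carry_out(
  gripper=[0, 0, 0, 0],
  dp=[
    [0, 0, 0.2],
    [0, 0, 0.35],
    [0, 0, 0.4],
    [0, 0, 0.4],
  ],
  turn=[0, 0, 0, 0],
)

```text
time: 17.15
eef_pos: [0.4568, 0.0335, 0.0141]
ee_rot: [180.0, 0.0, 109.9]
force: [-1.0, 0.3, 3.6]
opening: 0.0252
grasp_force: 30.0
```

Request:
carry_out(
  gripper=[0.5, 0.5, 0.5, 0.5, 0.7, 0.7, 0.7, 0.7],
  dp=[
    [0, 0, 0],
    [0, 0, 0],
    [0, 0, 0],
    [0, 0, -2],
    [0, 0, -6],
    [0, 0, -10],
    [0, 0, -12],
    [0, 0, -12],
  ],
  turn=[0, 0, 0, 0, 0, 0, 0, 0],
)

```text
time: 17.95
eef_pos: [0.4579, 0.0333, 0.1363]
ee_rot: [179.7, 0.2, 109.9]
force: [0.0, -0.7, -0.4]
opening: 0.0605
grasp_force: 0.0
```

```bash
python3 -c "
from h import *
mv([[.4727,-.2847,.13],[.4727,-.2847,.0175]],88)
"
```

```text
[-30.41, -9.43, 0.67] -1.189
[-30.37, -9.49, 11.92] -1.189
t 17.95 p [0.4579 0.0333 0.1363] cd 19.9 F [ 0.  -0.7 -0.4] op 0.0605 gf 0.0 j6 -31
```

Request:
carry_out(
  gripper=[0.7, 0.7, 0.7, 0.7, 0.7, 0.7, 0.7, 0.7, 0.7, 0.7, 0.7, 0.7],
  dp=[
    [-30.4, -9.4, 0],
    [-30.4, -9.4, 0],
    [-30.4, -9.4, 0],
    [-30.4, -9.4, 0],
    [-30.4, -9.4, 0],
    [-30.4, -9.4, 0],
    [-30.4, -9.4, 0],
    [-30.4, -9.4, 0],
    [-30.4, -9.4, 0],
    [-30.4, -9.4, 2],
    [-30.4, -9.4, 2],
    [-30.4, -9.4, 2],
  ],
  turn=[-1.19, -1.19, -1.19, -1.19, -1.19, -1.19, -1.19, -1.19, -1.19, -1.19, -1.19, -1.19],
)

```text
time: 19.15
eef_pos: [0.4715, -0.2841, 0.1131]
ee_rot: [179.9, -0.1, 178.1]
force: [0.9, -0.2, 1.3]
opening: 0.06
grasp_force: 0.0
```

```bash
python3 -c "
from stk import *
mv([[.4727,-.2847,.13],[.4727,-.2847,.0175]],88)
im,d,p=cam('scene')
c=np.zeros((500,800,3),np.uint8);c[:495,400:796]=cv2.resize(im[170:320,300:420],None,fx=3.3,fy=3.3);c[:480,:400]=cv2.resize(im[150:270,190:290],None,fx=4,fy=4);save('s6',c)
"
```

```text
[-0.12, -0.05, -1.69] 0.001
[-0.14, -0.07, 9.56] 0.001
t 19.15 p [ 0.4715 -0.2841  0.1131] cd 88.1 F [ 0.9 -0.2  1.3] op 0.06 gf 0.0 j6 -131
```

View pics/s6.png

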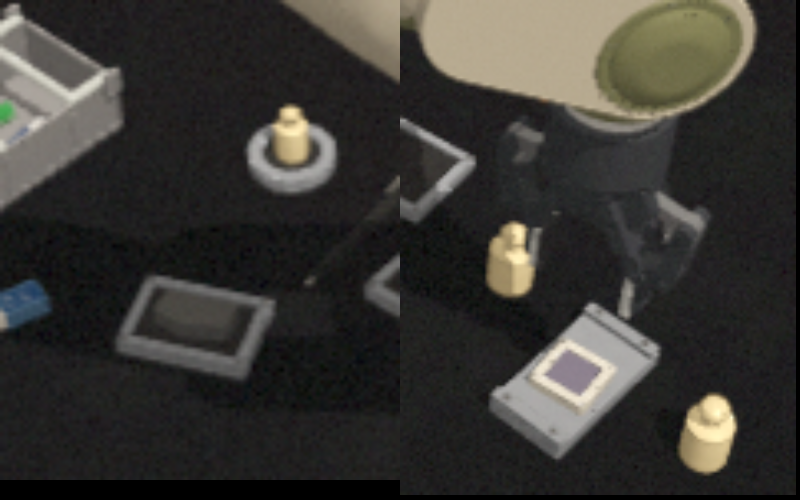

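The pad lies inside its rest's rim (195,315). The sample sits below the open fingers, clear of both lookalikes.

Request:
carry_out(
  gripper=[0.7, 0.7, 0.7, 0.7, 0.7, 0.7],
  dp=[
    [0, 0, 3],
    [0, 0, 6],
    [0, 0, 8.5],
    [0, 0, 9.5],
    [0, 0, 9.8],
    [0, 0, 9.8],
  ],
  turn=[0, 0, 0, 0, 0, 0],
)

```text
time: 19.8
eef_pos: [0.4722, -0.2847, 0.0166]
ee_rot: [-180.0, 0.1, 178.1]
force: [0.1, -0.3, 0.9]
opening: 0.0596
grasp_force: 0.0
```

Request:
carry_out(
  gripper=[0, 0, 0, 0, 0],
  dp=[
    [0, 0, 0],
    [0, 0, 0],
    [0, 0, 0],
    [0, 0, 0],
    [0, 0, 0],
  ],
  turn=[0, 0, 0, 0, 0],
  grip_force=30,
)

```text
time: 20.3
eef_pos: [0.4723, -0.2849, 0.0173]
ee_rot: [-179.9, 0.1, 178.1]
force: [-1.3, 0.3, 6.5]
opening: 0.0428
grasp_force: 30.7
```

Request:
carry_out(
  gripper=[0, 0, 0, 0, 0, 0],
  dp=[
    [0, 0, -0.5],
    [0, 0, -2],
    [0, 0, -5],
    [0, 0, -8],
    [0, 0, -11],
    [0, 0, -11],
  ],
  turn=[0, 0, 0, 0, 0, 0],
)

```text
time: 20.9
eef_pos: [0.4731, -0.2855, 0.1302]
ee_rot: [-179.7, 0.3, 178.1]
force: [0.7, -0.3, -0.7]
opening: 0.0425
grasp_force: 30.7
```

```bash
python3 -c "
from stk import *
mv([[.579,-.0755,.12],[.579,-.0755,.012]],87.5)
"
```

```text
[-9.88, 21.35, 0.97] 0.01
[-9.81, 21.41, 11.77] 0.01
t 20.9 p [ 0.4731 -0.2855  0.1302] cd 88.1 F [ 0.7 -0.3 -0.7] op 0.0425 gf 30.7 j6 -131
```

Request:
carry_out(
  gripper=[0, 0, 0, 0, 0, 0, 0, 0, 0, 0, 0],
  dp=[
    [-1, 2, 0],
    [-4, 9, 0],
    [-8, 17, 0],
    [-9.8, 21.4, 0],
    [-9.8, 21.4, 0],
    [-9.8, 21.4, 0],
    [-9.8, 21.4, 3],
    [-9.8, 21.4, 6],
    [-9.8, 21.4, 9],
    [-9.8, 21.4, 10.5],
    [-9.8, 21.4, 10.5],
  ],
  turn=[0, 0.01, 0.01, 0.01, 0.01, 0.01, 0.01, 0.01, 0.01, 0.01, 0.01],
)

```text
time: 22.0
eef_pos: [0.5754, -0.0739, 0.0186]
ee_rot: [179.9, -0.3, 177.5]
force: [0.1, -0.1, -0.3]
opening: 0.0425
grasp_force: 30.7
```

```bash
python3 -c "
from stk import *
mv([[.579,-.0755,.0155]],87.5)
im,d,p=cam('scene')
save('s7',cv2.resize(im[140:260,250:390],None,fx=5,fy=5))
"
```

```text
[-0.36, -0.14, 0.31] -0.001
t 22.0 p [ 0.5754 -0.0739  0.0186] cd 87.5 F [ 0.1 -0.1 -0.3] op 0.0425 gf 30.7 j6 -106
```

View pics/s7.png

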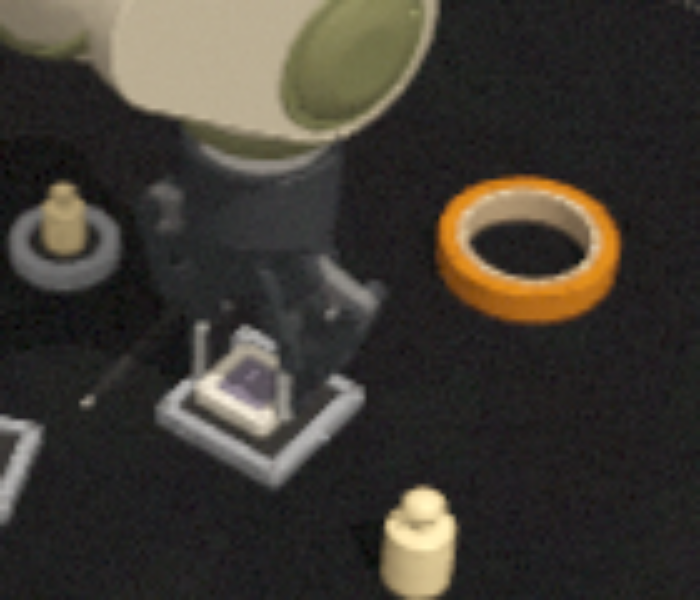

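The sample hangs level just over the stage's recess (245,395). Fingers are inside the rim's outline.

Request:
carry_out(
  gripper=[0, 0, 0, 0, 0],
  dp=[
    [-0.1, 0, 0],
    [-0.1, 0, 0.2],
    [-0.1, 0, 0.4],
    [-0.1, 0, 0.5],
    [-0.1, 0, 0.5],
  ],
  turn=[0, 0, 0, 0, 0],
)

```text
time: 22.55
eef_pos: [0.5779, -0.0739, 0.0159]
ee_rot: [-180.0, 0.0, 177.5]
force: [-0.1, -0.3, -0.9]
opening: 0.0427
grasp_force: 30.7
```

```bash
python3 -c "
from stk import *
mv([[.579,-.0755,.0125]],87.5)"
```

```text
[-0.12, -0.16, 0.34] -0.0
t 22.55 p [ 0.5779 -0.0739  0.0159] cd 87.5 F [-0.1 -0.3 -0.9] op 0.0427 gf 30.7 j6 -106
```

Request:
carry_out(
  gripper=[0, 0, 0, 0],
  dp=[
    [-0.1, -0.1, 0.1],
    [-0.1, -0.1, 0.2],
    [-0.1, -0.1, 0.25],
    [-0.1, -0.1, 0.25],
  ],
  turn=[0, 0, 0, 0],
)

```text
time: 22.95
eef_pos: [0.5788, -0.0749, 0.0132]
ee_rot: [180.0, -0.0, 177.5]
force: [0.8, -0.1, 0.6]
opening: 0.0427
grasp_force: 30.7
```

Request:
carry_out(
  gripper=[0.54, 0.54, 0.54, 0.54, 0.6, 0.7, 0.7, 0.7, 0.7, 0.7],
  dp=[
    [0, 0, 0],
    [0, 0, 0],
    [0, 0, 0],
    [0, 0, -0.4],
    [0, 0, -1.5],
    [0, 0, -4],
    [0, 0, -8],
    [0, 0, -12],
    [0, 0, -12],
    [0, 0, -12],
  ],
  turn=[0, 0, 0, 0, 0, 0, 0, 0, 0, 0],
)

```text
time: 23.95
eef_pos: [0.579, -0.0749, 0.1347]
ee_rot: [-180.0, 0.1, 177.5]
force: [-0.3, -0.1, -1.0]
opening: 0.0598
grasp_force: 0.0
```

```bash
python3 -c "
from stk import *
mv([[.478,-.285,.13],[.478,-.285,.008]],82)
stack([(.0108,.018)])
im,d,p=cam('scene');C=cloud(p,d)[203:240,276:328].reshape(-1,3)
m=(C[:,2]>.0165)&(C[:,2]<.03);g=C[m];print(len(g),g.mean(0)+[.0021,.0014,0],cv2.minAreaRect((g[:,:2]*1000).astype(np.float32)))
save('s8',cv2.resize(im[140:300,250:420],None,fx=3.7,fy=3.7))"
```

```text
[9.18, -21.43, 0.47] 0.096
[9.21, -21.42, 12.67] 0.096
t 23.95 p [ 0.579  -0.0749  0.1347] cd 87.5 F [-0.3 -0.1 -1. ] op 0.0598 gf 0.0 j6 -106
scene (0.0108, 0.018) 871 c [ 476.  -283.8] mean [ 478.3 -284.9] [ 62.  110.2] 82.1 pca 173.2 z 0.0142
top (0.0108, 0.018) 528 c [ 477.6 -285.2] mean [ 478.4 -285.2] [ 60.5 100.9] 81.3 pca 171.7 z 0.0147
179 [ 0.57880599 -0.07372939  0.01897882] ((577.8289184570312, -76.17227172851562), (67.5962905883789, 46.55937576293945), 87.89398956298828)
```

View pics/s8.png

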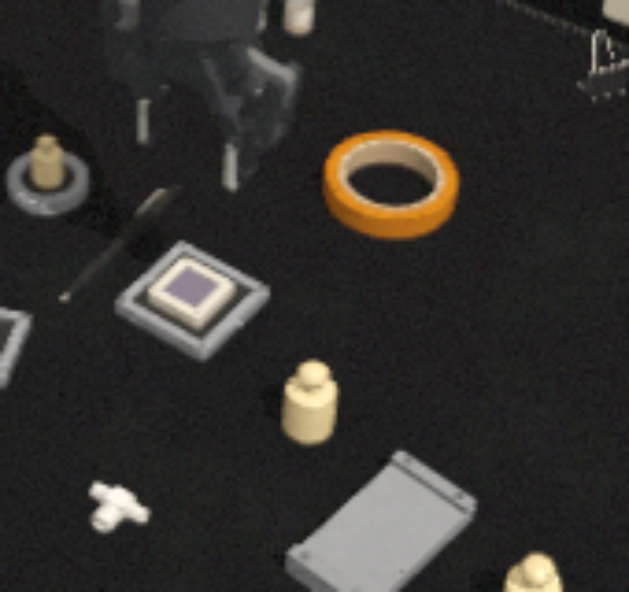

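The sample lies flat inside the square stage at (190,290), top at 19 mm as it should be. The carrier is bare at (380,520).

Request:
carry_out(
  gripper=[0.95, 0.95, 0.95, 0.95, 0.95, 0.95, 0.95, 0.95, 0.95, 0.95, 0.95, 0.95],
  dp=[
    [9.2, -21.5, 0],
    [9.2, -21.5, 0],
    [9.2, -21.5, 0],
    [9.2, -21.5, 0],
    [9.2, -21.5, 0],
    [9.2, -21.5, 0],
    [9.2, -21.5, 0],
    [9.2, -21.5, 4],
    [9.2, -21.5, 8],
    [9.2, -21.5, 11],
    [9.2, -21.5, 12.2],
    [9.2, -21.5, 12.2],
  ],
  turn=[0.1, 0.1, 0.1, 0.1, 0.1, 0.1, 0.1, 0.1, 0.1, 0.1, 0.1, 0.1],
)

```text
time: 25.3
eef_pos: [0.4775, -0.2843, 0.0101]
ee_rot: [179.9, -0.1, 171.8]
force: [0.4, -0.7, 0.4]
opening: 0.081
grasp_force: 0.0
```

Request:
carry_out(
  gripper=[0, 0, 0, 0, 0],
  dp=[
    [0, 0, 0],
    [0, 0, 0],
    [0, 0, 0],
    [0, 0, 0],
    [0, 0, 0],
  ],
  turn=[0, 0, 0, 0, 0],
  grip_force=50,
)

```text
time: 25.8
eef_pos: [0.4791, -0.2865, 0.0143]
ee_rot: [-179.8, 0.3, 171.8]
force: [0.5, -0.3, 15.6]
opening: 0.008
grasp_force: 8.1
```

Request:
carry_out(
  gripper=[0, 0, 0, 0, 0, 0, 0, 0],
  dp=[
    [0, 0, -0.5],
    [0, 0, -2],
    [0, 0, -5],
    [0, 0, -9],
    [0, 0, -13],
    [0, 0, -16],
    [0, 0, -16],
    [0, 0, -16],
  ],
  turn=[0, 0, 0, 0, 0, 0, 0, 0],
)

```text
time: 26.6
eef_pos: [0.4774, -0.2856, 0.1718]
ee_rot: [-180.0, 0.1, 171.8]
force: [-0.1, -0.2, -1.3]
opening: -0.0002
grasp_force: 0.0
```

```bash
python3 -c "
from stk import *
mv([crate(0,0,.17),crate(0,0,.065)],84.2)
im,d,p=cam('scene');save('s9',cv2.resize(im[140:320,250:430],None,fx=3.3,fy=3.3))"
```

```text
[4.13, 53.77, 0.14] -0.043
[4.14, 53.78, 10.64] -0.043
t 26.6 p [ 0.4774 -0.2856  0.1718] cd 81.8 F [-0.1 -0.2 -1.3] op -0.0002 gf 0.0 j6 -125
```

View pics/s9.png

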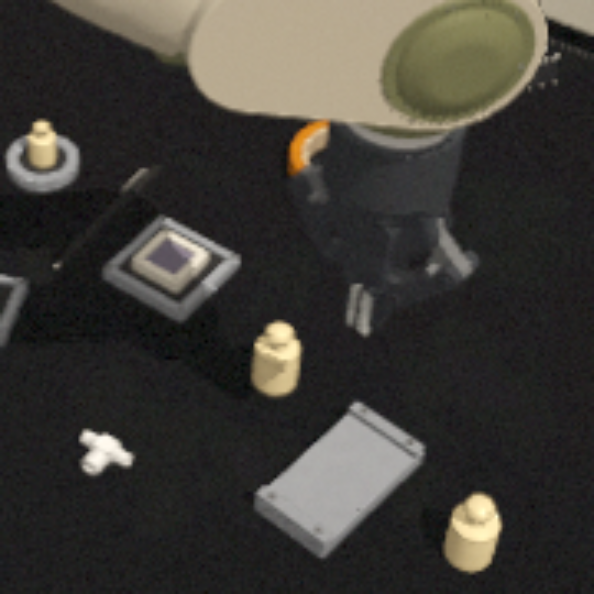

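The fingers shut above the plate: wide open, they stand further back than I had allowed for. The carrier (340,480) stayed flat on the table. I'll measure it again and retry lower.

```bash
python3 -c "
from h import *
mv([[.4775,-.285,-.002]],82)
im,d,p=cam('scene');C=cloud(p,d)[255:312,322:384]
for lo,hi in((.0108,.018),(.008,.024)):
  m=((C[...,2]>lo)&(C[...,2]<hi)).astype(np.uint8);n,l,st,_=cv2.connectedComponentsWithStats(m);g=C[l==1+np.argmax(st[1:,4])]
  r=cv2.minAreaRect((g[:,:2]*1000).astype(np.float32));print(len(g),np.array(r[0])+[2.1,1.4],r[1],r[2],g.mean(0))
"
```

```text
[-0.05, 0.03, 17.28] -0.004
t 26.65 p [ 0.4771 -0.2853  0.1708] cd 81.8 F [ 0.7  0.5 -1. ] op -0.0001 gf 0.0 j6 -125
840 [ 482.38689575 -284.08754883] (62.0594596862793, 101.42633056640625) 81.43362426757812 [ 0.47928835 -0.28648489  0.01427439]
1159 [ 478.44463501 -283.55562744] (62.07644271850586, 115.69832611083984) 81.53121948242188 [ 0.47457042 -0.28639738  0.0150714 ]
```

Request:
carry_out(
  gripper=[0.88, 0.88, 0.88, 0.88, 0.88, 0.88, 0.88, 0.88, 0.88, 0.88],
  dp=[
    [0, 0, 0],
    [0, 0, 2],
    [0, 0, 6],
    [0, 0, 10],
    [0, 0, 13],
    [0, 0, 15],
    [0, 0, 16],
    [0, 0, 16.8],
    [0, 0, 17.2],
    [0, 0, 17.2],
  ],
  turn=[0, 0, 0, 0, 0, 0, 0, 0, 0, 0],
)

```text
time: 27.7
eef_pos: [0.4777, -0.2857, -0.0005]
ee_rot: [-180.0, 0.0, 171.8]
force: [0.1, 0.5, 0.7]
opening: 0.0752
grasp_force: 0.0
```

Request:
carry_out(
  gripper=[0, 0, 0, 0, 0],
  dp=[
    [0, 0, 0],
    [0, 0, 0],
    [0, 0, 0],
    [0, 0, 0],
    [0, 0, 0],
  ],
  turn=[0, 0, 0, 0, 0],
  grip_force=50,
)

```text
time: 28.2
eef_pos: [0.4779, -0.286, 0.0005]
ee_rot: [-179.9, 0.1, 171.8]
force: [-1.5, 0.6, 6.1]
opening: 0.0587
grasp_force: 54.4
```

Request:
carry_out(
  gripper=[0, 0, 0, 0, 0, 0, 0],
  dp=[
    [0, 0, -0.5],
    [0, 0, -2],
    [0, 0, -5],
    [0, 0, -9],
    [0, 0, -13],
    [0, 0, -17],
    [0, 0, -17],
  ],
  turn=[0, 0, 0, 0, 0, 0, 0],
)

```text
time: 28.9
eef_pos: [0.4791, -0.2869, 0.1751]
ee_rot: [-179.7, 0.5, 171.8]
force: [0.7, 0.0, -0.9]
opening: 0.0582
grasp_force: 54.1
```

```bash
python3 -c "
from h import *
mv([crate(0,0,.17),crate(0,0,.07)],84.2)
"
```

```text
[4.31, 53.88, 0.14] -0.042
[4.39, 53.94, 10.14] -0.042
t 28.9 p [ 0.4791 -0.2869  0.1751] cd 81.8 F [ 0.7  0.  -0.9] op 0.0582 gf 54.1 j6 -125
```

Request:
carry_out(
  gripper=[0, 0, 0, 0, 0, 0, 0, 0, 0, 0, 0, 0],
  dp=[
    [0.3, 3, 0],
    [0.8, 8, 0],
    [4.2, 53.8, 0],
    [4.2, 53.8, 0],
    [4.2, 53.8, 0],
    [4.2, 53.8, 0],
    [4.2, 53.8, 0],
    [4.2, 53.8, 0],
    [4.2, 53.8, 0],
    [4.2, 53.8, 0],
    [4.2, 53.8, 0],
    [4.2, 53.8, 0],
  ],
  turn=[0, 0, -0.04, -0.04, -0.04, -0.04, -0.04, -0.04, -0.04, -0.04, -0.04, -0.04],
)

```text
time: 30.1
eef_pos: [0.5121, 0.2572, 0.1686]
ee_rot: [180.0, -0.1, 174.3]
force: [-0.1, -1.2, -0.4]
opening: 0.0584
grasp_force: 54.2
```

Request:
carry_out(
  gripper=[0, 0],
  dp=[
    [0, 0, 0],
    [0, 0, 0],
  ],
  turn=[0, 0],
)

```text
time: 30.3
eef_pos: [0.5128, 0.2519, 0.1689]
ee_rot: [-180.0, -0.1, 174.0]
force: [-0.1, 0.5, -0.9]
opening: 0.0584
grasp_force: 54.2
```

```bash
python3 -c "
from h import *
mv([crate(0,0,.17),crate(0,0,.07),crate(0,0,.0545)],84.2)
"
```

```text
[-0.07, 0.07, -0.11] -0.003
[-0.08, 0.08, 9.89] -0.003
[-0.08, 0.08, 11.44] -0.003
t 30.3 p [0.5128 0.2519 0.1689] cd 84.0 F [-0.1  0.5 -0.9] op 0.0584 gf 54.2 j6 -70
```

Request:
carry_out(
  gripper=[0, 0, 0, 0, 0, 0, 0, 0, 0],
  dp=[
    [-0.1, 0.1, 3],
    [-0.1, 0.1, 6],
    [-0.1, 0.1, 8.5],
    [-0.1, 0.1, 10],
    [-0.1, 0.1, 10.8],
    [-0.1, 0.1, 11.1],
    [-0.1, 0.1, 11.3],
    [-0.1, 0.1, 11.4],
    [-0.1, 0.1, 11.4],
  ],
  turn=[0, 0, 0, 0, 0, 0, 0, 0, 0],
)

```text
time: 31.2
eef_pos: [0.5144, 0.2537, 0.0558]
ee_rot: [180.0, 0.1, 174.0]
force: [0.1, -0.9, -0.6]
opening: 0.0584
grasp_force: 54.2
```

```bash
python3 -c "
from h import *
mv([crate(0,0,.0535)],84.2)
"
```

```text
[0.07, -0.12, 0.23] -0.003
t 31.2 p [0.5144 0.2537 0.0558] cd 84.0 F [ 0.1 -0.9 -0.6] op 0.0584 gf 54.2 j6 -70
```

Request:
carry_out(
  gripper=[0, 0, 0, 0],
  dp=[
    [0, 0, 0.1],
    [0, 0, 0.2],
    [0, 0, 0.25],
    [0, 0, 0.25],
  ],
  turn=[0, 0, 0, 0],
)

```text
time: 31.6
eef_pos: [0.5143, 0.2538, 0.0534]
ee_rot: [180.0, 0.0, 174.1]
force: [0.1, 0.2, 4.8]
opening: 0.0583
grasp_force: 54.7
```

Request:
carry_out(
  gripper=[0.78, 0.78, 0.78, 0.78, 0.78, 0.78, 0.78, 0.78, 0.78],
  dp=[
    [0, 0, 0],
    [0, 0, 0],
    [0, 0, 0],
    [0, 0, 0],
    [0, 0, -1],
    [0, 0, -3],
    [0, 0, -7],
    [0, 0, -12],
    [0, 0, -16],
  ],
  turn=[0, 0, 0, 0, 0, 0, 0, 0, 0],
)

```text
time: 32.5
eef_pos: [0.5142, 0.2537, 0.2164]
ee_rot: [179.9, 0.1, 174.1]
force: [0.0, 1.1, -0.1]
opening: 0.0666
grasp_force: 0.0
```

Request:
carry_out(
  gripper=[0.78, 0.78, 0.78, 0.78, 0.78, 0.78, 0.78, 0.78],
  dp=[
    [10, 0, 0],
    [16, 0, 0],
    [18, 0, 0],
    [18, 0, 0],
    [18, 0, 0],
    [18, 0, 0],
    [18, 0, 0],
    [18, 0, 0],
  ],
  turn=[0, 0, 0, 0, 0, 0, 0, 0],
)

```text
time: 33.3
eef_pos: [0.3361, 0.2722, 0.2127]
ee_rot: [-180.0, -0.0, 174.0]
force: [1.1, 0.6, 0.2]
opening: 0.0665
grasp_force: 0.0
```

```bash
python3 -c "
from stk import *
for nm,rois in(('scene',{'car':(155,235,125,205,.062,.080),'pad':(216,262,214,246,.0165,.03),'sam':(276,328,203,240,.0165,.03),'wt':(245,282,160,200,.025,.06)}),('top',{'car':(170,234,178,250,.062,.08),'pad':(257,293,219,252,.0165,.03),'sam':(295,327,180,212,.0165,.03),'wt':(247,273,165,195,.025,.06)})):
  im,d,p=cam(nm);C=cloud(p,d)
  if nm=='scene': save('s10',cv2.resize(im[110:270,140:340],None,fx=3.7,fy=3.7))
  for k,(a,b,c,e,lo,hi) in rois.items():
    G=C[c:e,a:b];m=((G[...,2]>lo)&(G[...,2]<hi)).astype(np.uint8);n,l,st,_=cv2.connectedComponentsWithStats(m)
    if n<2: print(nm,k,'none');continue
    g=G[l==1+np.argmax(st[1:,4])];r=cv2.minAreaRect((g[:,:2]*1000).astype(np.float32))
    print(nm,k,len(g),(np.array(r[0])+O[nm]).round(1),np.round(r[1],1),round(r[2],1),'z',np.percentile(g[:,2],[10,50,90]).round(4))
    if k=='car':
      A=np.c_[g[:,:2]-g[:,:2].mean(0),np.ones(len(g))];f=np.abs(g[:,2]-np.median(g[:,2]))<.003;print('slope',np.linalg.lstsq(A[f],g[f,2],rcond=None)[0].round(4))
"
```

```text
scene car 689 [515.9 253.6] [ 64.4 116.1] 84.4 z [0.0644 0.0671 0.0723]
slope [0.0036 0.0007 0.0669]
scene pad 150 [457.3  33.6] [29.  46.9] 18.7 z [0.0187 0.0208 0.0232]
scene sam 183 [578.1 -73.9] [44.6 49.4] 87.5 z [0.017  0.0186 0.0208]
scene wt 65 [614.9  79.7] [20.  21.7] 23.2 z [0.0272 0.0344 0.0464]
top car 801 [514.1 254.1] [ 61.3 111.6] 84.5 z [0.0655 0.0689 0.0742]
slope [-0.0003  0.007   0.0688]
top pad 134 [456.3  33.1] [25.8 49.2] 18.6 z [0.0196 0.0228 0.0255]
top sam 191 [579.5 -74.1] [46.4 43. ] 0.0 z [0.0176 0.0198 0.0229]
top wt 48 [617.9  79.5] [22.5 19.5] 44.5 z [0.0325 0.0372 0.0485]
```

View pics/s10.png

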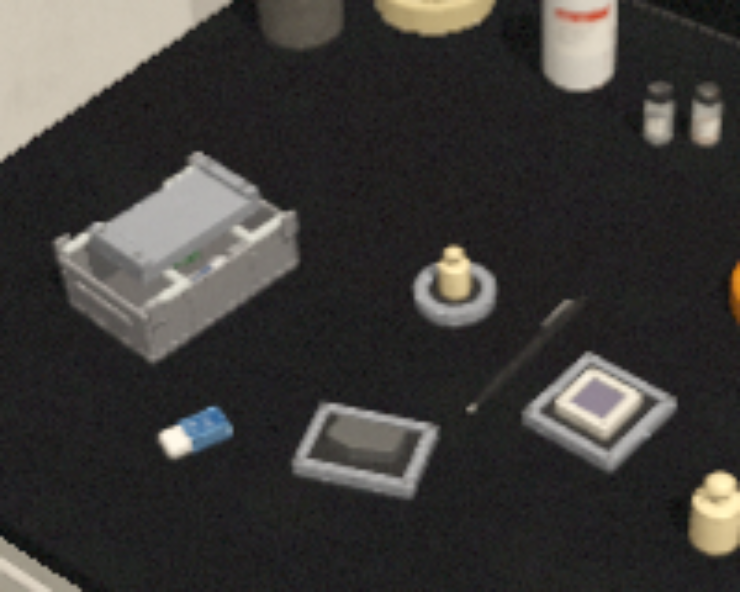

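The carrier lies level on the bails at (180,220), with its top at 67 mm as expected. The weight (455,275), pad (367,440) and sample (600,400) are each inside their rims. The numbers agree with this, so I'm handing it in.

```bash
python3 -c "
from h import *
print(arm.finish_job())"
```

```text
the job is handed in; nothing more can be done
None
```

The job is handed in at about 33 s of the 125 s, and the system returned no verdict. By the last camera check, the weight, pad and sample are each inside their rims, both bails are swung in, and the carrier lies level on them about 2 mm from the crate's centre.

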